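# Hold the last vial ready over the rack's empty place

### The arm

A 6-joint arm with a two-finger parallel gripper is mounted at the origin on a cart in front of the work surface, level with it; the furniture and walls round the work are solid. World frame = base frame: x ahead of the robot, y to its left, z up, the work surface at z = 0. Lengths are in mm, angles in rad, forces in N, time in s.
With the tool pointing down it reaches from about 300 to 775 mm from the base axis. Payload 14.6 kg.
Tool frame: the origin (TCP) lies midway between the tips of the shut fingers; the grasp point (between the pads) lies 19 mm behind it; z points along the fingers, y is the line along which they close (so a half turn about z gives the same grasp; the last joint's range is limited). The gripper opens to 94 mm and grips with 3 to 60 N. Pads are 16 mm wide; open, the fingers measure 119 mm over their backs; the gripper's body (75 mm by 177 mm) begins 78 mm behind the grasp point.
Start: joints at [1.139, 0.3, 1.521, -0, 1.321, -0.067], TCP at [196.216, 513.798, 205.446] pointing down, gripper open.
Joint ranges: [-3.03, 3.03], [-0.79, 2.21], [0.23, 2.52], [-1.04, 4.18], [0, 3.07], [-2.55, 2.55]. Speed limits (rad/s): [2.22, 2.22, 2.57, 3.14, 3.14, 3.14].

### API

Orientations are given as [roll, pitch, yaw] about the fixed x, y, z axes, in that order (R = Rz(yaw) Ry(pitch) Rx(roll)).
In Python, from cell import * gives the robot as it stands. The module is installed in compiled form; this text tells all that it offers.
- The arm moves only by the tool servo_tool, never from a script. Its argument "motion" is a list of rows, each an object of numbers: "wx", "wy", "wz": the turn, a rotation vector about the tool's x, y, z in units of 2 rad (1.0 is 2 rad); "dx", "dy", "dz": the shift along the tool's x, y, z in units of 10 cm (1.0 is 10 cm); "fingers": the closure, from -1 (fully open) to 1 (shut). In form: [{"wx": .., "wy": .., "wz": .., "dx": .., "dy": .., "dz": .., "fingers": ..}, ...]. A call has 1 to 10 rows; each row is the pose to reach, as a shift and turn from the pose commanded when the call began, along the tool's axes at that moment; what a row does not reach only later rows make up. A row lasts 1/10 s, in which the tool goes at most 50 mm and 8.59 degrees, less where a joint would pass 70% of its speed; a pose out of reach is approached as far as the arm can. A call with a number of a shift or a turn outside -1 to 1 is refused whole. A call with a gripper value outside its range is refused whole. The fingers move at their own pace and stop on an object; "newtons" is the grip in N (left out, the last holds). Time passes only in rows, so rows that repeat a pose let the fingers close. It gives the time, the measured TCP pose, the force, the opening and the grip force at its end, in the units of the state.
- read_state(): the state, without advancing time (a new reading comes with each control period).
- camera(name): name is "side" or "top"; returns a dict with "image" (480x640x3 uint8, red, green, blue), "fx", "fy", "cx", "cy" (pixels), "R" (3x3) and "t" (3): a world point X has camera coordinates R X + t. Camera axes: x right, y down, z forward; pixel columns grow to the right and rows downward; lengths in mm; the calibration is good to about 2 mm. A picture is of the moment at which its call begins. There is no depth.
- sign_off(): hands the job in; it is judged then, once.
Trained networks look in a picture, given as the dict that the camera call returned (one of the last four; its "shot" number tells which), for a name from the list of things; names that differ only in an ending like _2 or _b are one class to them, and where a whole thing is asked for, a point or a joint stands for the part that bears it (a point fixed in the world has none). Each returns a list of dicts, best first, with "conf" (0 to 1); they miss things now and then, are a little off and sometimes report something else, mostly with a low value. They report only what shows in the picture. A call takes as long as a camera call. They do not tell look-alikes from the thing itself.
- spot_in(query, picture): "location" ([column, row] in pixels, amid what is visible of it).
- trace(query, picture): "pixels" (480x640 bool, what is visible of it) and "location" ([column, row] in pixels, amid what is visible of it).
The state is a dict: "clock": time; "joints": joint angles; "qd": joint speeds; "effort": joint torques, N m; "eef_pos": TCP position; "eef_rot": TCP orientation; "wrist_force": force on the tool from outside, world axes, zero at the start; "moment": the same for the moment, N m; "finger_gap": finger opening in mm; "finger_force": force on a finger pad.
Only numpy, scipy, OpenCV 4.12 (cv2) and the standard library are available. Lean on these libraries where they do the work, as an engineer would, in place of code of your own. Each camera call takes 0.05 s, during which the arm holds its last target. There are 200 camera calls.

### The job

One vial stands by itself on the table; lift it over the glassware and bring it to the vial rack, to whichever hole is empty. Stop with it upright and centred over that hole, its foot about one centimetre above the rack, and finish there still holding it steady in the gripper, ready to be lowered once the rack has been checked: do not put it in or let go. The vial must not touch the rack, and the other vials, the beaker and the bottles must stay standing where they are.

Things in the scene. Friction and masses are not known exactly. Their poses are not given: they have to be found in the camera images.
- vial: The vial to carry: the only vial standing by itself on the bare table top, to the robot's left; glass with a screw cap, upright, 26 mm in diameter and 67 mm tall (a little taller and thicker than those in the rack), 0.02 to 0.05 kg. Straight round body, so it can be pinched from any side. Origin at the centre of its underside, z up along the vial.
- rack: White plastic vial rack on the plywood sheet, right of the middle; fixed. 46 mm wide (its x) by 200 mm long (its y) by 40 mm high: a 6 mm base plate, open sides, and a 6 mm top plate with four round holes in a row along its y. Origin at the centre of its underside (6.5 mm above the table top), z up. A fixed 382 mm tall food processor stands in front of it, up to x = 0.45 m.
- well_1 (a point): Centre of hole 1 of the rack, on the upper face of the top plate (46.5 mm above the table top), at y = -72 mm in the rack's frame. Hole diameter 30 mm. Three of the four holes hold a vial, one is empty; which one differs from start to start.
- well_2 (a point): Centre of hole 2 of the rack, on the upper face of the top plate (46.5 mm above the table top), at y = -24 mm in the rack's frame. Hole diameter 30 mm. Three of the four holes hold a vial, one is empty; which one differs from start to start.
- well_3 (a point): Centre of hole 3 of the rack, on the upper face of the top plate (46.5 mm above the table top), at y = 24 mm in the rack's frame. Hole diameter 30 mm. Three of the four holes hold a vial, one is empty; which one differs from start to start.
- well_4 (a point): Centre of hole 4 of the rack, on the upper face of the top plate (46.5 mm above the table top), at y = 72 mm in the rack's frame. Hole diameter 30 mm. Three of the four holes hold a vial, one is empty; which one differs from start to start.
- rack_vial_a: Small vial standing in one of the rack's holes (any of the four): 23 mm in diameter, 55 mm tall, its cap standing 21 mm above the rack's top plate. Loose. Origin at the centre of its underside, which rests on the base plate, 34 mm below the hole's upper edge.
- rack_vial_b: Small vial standing in one of the rack's holes (any of the four): 23 mm in diameter, 55 mm tall, its cap standing 21 mm above the rack's top plate. Loose. Origin at the centre of its underside, which rests on the base plate, 34 mm below the hole's upper edge.
- rack_vial_c: Small vial standing in one of the rack's holes (any of the four): 23 mm in diameter, 55 mm tall, its cap standing 21 mm above the rack's top plate. Loose. Origin at the centre of its underside, which rests on the base plate, 34 mm below the hole's upper edge.
- beaker: Empty one-litre glass beaker, 110 mm in diameter, 145 mm tall, loose, standing on the bare table between the vial and the rack, nearer the robot. Origin at the centre of its underside. A bystander.
- bottle: Amber bottle, 63 mm in diameter, 161 mm tall, loose, standing on the plywood sheet (6.5 mm thick) between the vial and the rack, farther from the robot. Origin at the centre of its underside. A bystander.
- dropper: Small dark blue dropper bottle, 33 mm in diameter, 106 mm tall, loose, standing on the plywood sheet beyond the right end of the rack. Origin at the centre of its underside. A bystander.
Not all that is in view belongs to the job. What is shaped like the rack_vial_b but turquoise or yellow is not meant. What is shaped like the vial but blue or purple is not meant.

How it is judged:
By the outcome, as a careful person would: the job done as asked, in the order asked, and still so for the second after the job is handed in, while the arm keeps its last pose, push and grip.
It also fails if it takes over 40 s, if anything falls off the work surface, if the arm or the gripper's body presses on something with over 40 N, if the wrist force passes 120 N, or if a joint passes its speed limit or range.

## Working session

There is one attempt and no reset: what is moved stays moved. The work goes in short steps, Python scripts to look and compute and a tool call to move; the robot and the scene stay as the last step left them, time stands still between calls to the robot, and variables do not carry over. Pictures are saved under pics/ and viewed, at most 10 in all, crops included, and the job is handed in when it is done.

Besides the shell and the picture viewer there is one more tool, called after "Call:" by a JSON object that holds its "api" and its "payload", one argument or row to a line. servo_tool: Moves the arm, as the interface text tells. Its arguments: {"type":"object","properties":{"motion":{"type":"array","items":{"type":"object","properties":{"wx":{"type":"number"},"wy":{"type":"number"},"wz":{"type":"number"},"dx":{"type":"number"},"dy":{"type":"number"},"dz":{"type":"number"},"fingers":{"type":"number"}}}},"newtons":{"type":"number"}},"required":["motion"]}

```bash
mkdir -p pics; cat > h.py <<'E'
from cell import *
import numpy as np, cv2
def ray(c,px):
    R=np.array(c["R"]);t=np.array(c["t"]);o=-R.T@t
    d=R.T@np.array([(px[0]-c["cx"])/c["fx"],(px[1]-c["cy"])/c["fy"],1]);return o,d
def atz(c,px,z):
    o,d=ray(c,px);return (o+d*(z-o[2])/d[2]).round(1)
def proj(c,X):
    p=np.array(c["R"])@np.array(X,float)+np.array(c["t"]);return (c["fx"]*p[0]/p[2]+c["cx"],c["fy"]*p[1]/p[2]+c["cy"])
def save(c,n): cv2.imwrite(f"pics/{n}.png",c["image"][:,:,::-1])
E
python3 - <<'E'
from h import *
for n in ("top","side"):
    c=camera(n);save(c,n+"1");o,_=ray(c,(0,0));print(n,"cam at",o.round())
    for q in ("vial","rack","rack_vial_a","beaker","bottle","dropper"):
        for s in spot_in(q,c)[:6]: print(q,round(s["conf"],2),np.round(s["location"]),atz(c,s["location"],50))
s=read_state();print(s)
E
```

```text
top cam at [ 341.    7. 1261.]
vial 0.55 [196. 264.] [477.8 263.4  50. ]
vial 0.49 [224. 259.] [489.8 204.6  50. ]
vial 0.46 [198. 234.] [543.4 263.3  50. ]
rack 0.67 [368. 214.] [ 588.5 -103.8   50. ]
rack_vial_a 0.71 [458. 267.] [ 475.2 -295.9   50. ]
rack_vial_a 0.62 [372. 228.] [ 559.5 -113.2   50. ]
rack_vial_a 0.43 [367. 215.] [ 588.1 -101.8   50. ]
beaker 0.68 [279. 256.] [497.5  87.9  50. ]
beaker 0.35 [367. 217.] [ 582.5 -100.9   50. ]
bottle 0.93 [279. 188.] [646.4  90.   50. ]
dropper 0.79 [424. 165.] [ 701.5 -229.8   50. ]
side cam at [1227. -309.  737.]
vial 0.85 [418. 185.] [498.7 245.7  50. ]
vial 0.83 [435. 204.] [566.  244.8  50. ]
vial 0.73 [301. 277.] [639.9 -85.   50. ]
vial 0.5 [398. 190.] [495.9 198.4  50. ]
rack 0.63 [283. 273.] [ 617.3 -110.7   50. ]
rack_vial_a 0.76 [158. 263.] [ 500.1 -309.2   50. ]
rack_vial_a 0.73 [257. 237.] [ 509.5 -121.9   50. ]
rack_vial_a 0.69 [143. 246.] [ 443.3 -325.5   50. ]
rack_vial_a 0.61 [304. 279.] [646.8 -83.   50. ]
rack_vial_a 0.48 [272. 250.] [ 555.  -108.8   50. ]
beaker 0.67 [345. 191.] [451.1  95.   50. ]
beaker 0.43 [271. 252.] [ 560.1 -111.7   50. ]
bottle 0.63 [388. 236.] [611.4 107.2  50. ]
dropper 0.91 [227. 333.] [ 702.2 -240.4   50. ]
dropper 0.43 [387. 239.] [616.8 102.1  50. ]
{'clock': 0.7, 'joints': array([ 1.13937566e+00,  2.99881900e-01,  1.52101573e+00, -5.23503262e-05,
        1.32069767e+00, -6.65990820e-02]), 'qd': array([ 0.00034674, -0.00087251, -0.00116183, -0.0009418 ,  0.00069572,
       -0.00069355]), 'effort': array([-1.71261981e-03, -5.31565976e+01, -3.52884901e+01,  7.08978670e-02,
        2.12672213e-02, -9.15335818e-05]), 'eef_pos': array([196.23869336, 513.78238617, 205.44885511]), 'eef_rot': array([-3.14158664e+00,  5.04331803e-05,  2.77678403e+00]), 'wrist_force': array([-0.06840018,  0.24599197,  0.12961448]), 'moment': array([-0.00382042, -0.02339255, -0.00282498]), 'finger_force': 0.0, 'finger_gap': 94.08972435677146}
```

```bash
python3 - <<'E'
import cv2,numpy as np
t=cv2.imread("pics/top1.png");s=cv2.imread("pics/side1.png")
cv2.imwrite("pics/top1c.png",cv2.resize(t[130:310,160:480],None,fx=2.5,fy=2.5,interpolation=cv2.INTER_CUBIC))
cv2.imwrite("pics/side1c.png",cv2.resize(s[140:370,120:460],None,fx=2.3,fy=2.3,interpolation=cv2.INTER_CUBIC))
E
```

```text
(no output)
```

View pics/top1c.png

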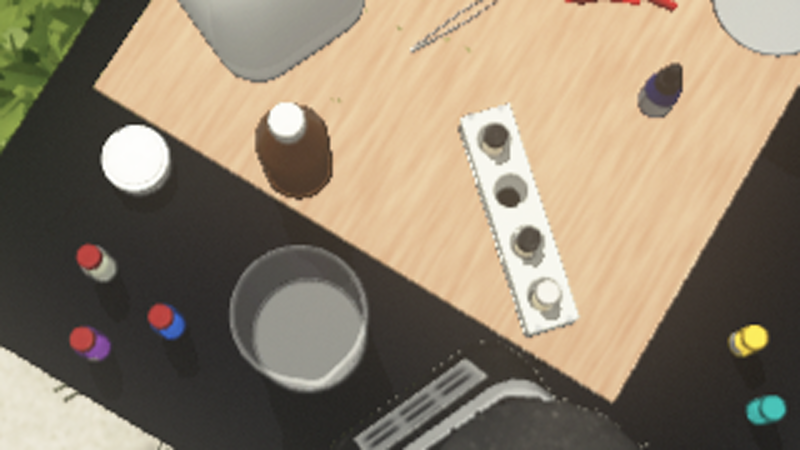

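View pics/side1c.png

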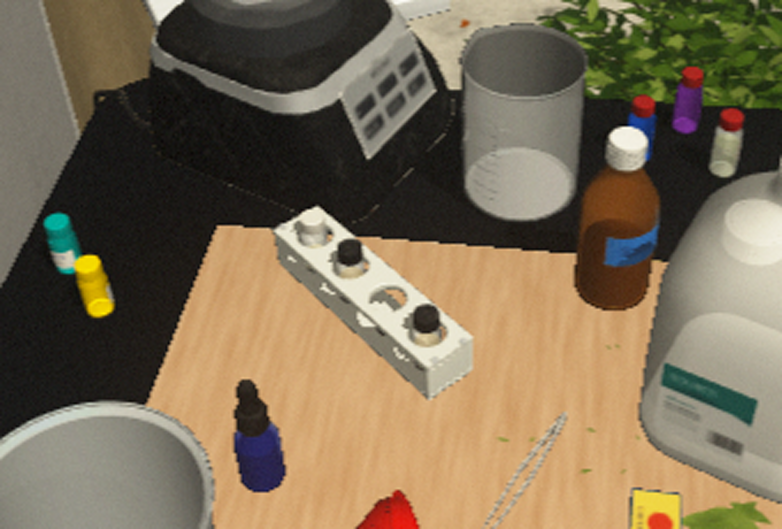

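View pics/top1.png

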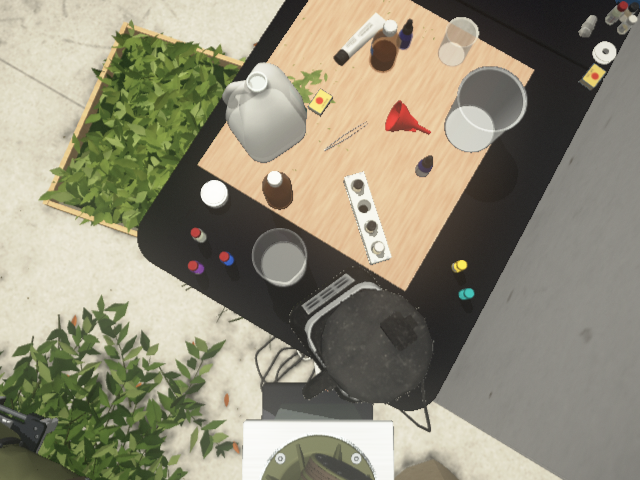

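The things that could pass for the vial in the top view are a clear vial with a red cap at (198,235), a purple one at (196,266) and a blue one at (226,259). By the description I choose the clear one. The empty hole is second from the far end of the rack, at top (364,206), and the side view agrees. Next I fit positions.

```bash
cat > fit.py <<'E'
from h import *
from scipy.optimize import minimize
def sil(c,P):
    m=np.zeros((480*4,640*4),np.uint8)
    q=np.array([proj(c,p) for p in P])
    cv2.fillConvexPoly(m,cv2.convexHull(((q+.5)*4).astype(np.float32)).astype(np.int32),1)
    return cv2.resize(m.astype(np.float32),(640,480),interpolation=cv2.INTER_AREA)
def cyl(x,y,r,z0,z1): return [(x+r*np.cos(a),y+r*np.sin(a),z) for z in (z0,z1) for a in np.linspace(0,6.28,32)]
def box(x,y,a): 
    c,s=np.cos(a),np.sin(a)
    return [(x+c*u-s*v,y+s*u+c*v,z) for z in (6.5,46.5) for u in(-23,23) for v in(-100,100)]
def fit(cs,ms,mk,p0,step):
    f=lambda p:sum(np.abs(sil(c,mk(*p))-m).sum() for c,m in zip(cs,ms))
    p0=np.array(p0,float);sx=np.vstack([p0]+[p0+np.eye(len(p0))[i]*step[i] for i in range(len(p0))])
    r=minimize(f,p0,method="Nelder-Mead",options=dict(initial_simplex=sx,xatol=.01));return r.x.round(3),round(r.fun)
E
python3 - <<'E'
from fit import *
T=camera("top");S=camera("side")
def near(q,c,px):
    l=trace(q,c);l=[d for d in l if np.hypot(*(np.array(d["location"])-px))<14]
    return l[0]["pixels"].astype(np.float32) if l else None
for q,z,pt,ps,mk,p0,st in (
 ("vial",34,(198,234),(435,204),lambda x,y:cyl(x,y,13,0,67),(543,263),(10,10)),
 ("rack",34,(367,217),(283,272),box,(590,-104,.25),(10,10,.1)),
 ("rack",34,(367,217),(283,272),box,(590,-104,-.25),(10,10,.1))):
    mt=near(q,T,pt);ms=near(q,S,ps)
    for nm,cs,ms_ in(("T",[T],[mt]),("S",[S],[ms]),("TS",[T,S],[mt,ms])):
        if any(m is None for m in ms_): print(q,nm,"none");continue
        print(q,nm,ms_[0].sum(),fit(cs,ms_,mk,p0,st))
print("hole px",atz(T,(160+511/2.5,130+190/2.5),46.5),atz(S,(120+390/2.3,140+299/2.3),46.5))
for n,pt in (("purple cap",(160+83/2.5,130+339/2.5)),("blue",(160+161/2.5,130+317/2.5)),("red",(160+90/2.5,130+257/2.5))): print(n,atz(T,pt,67))
print("jar",atz(T,(214,193),60))
t=T["image"];cv2.imwrite("pics/crop.png",cv2.resize(t[180:290,170:260],None,fx=5,fy=5,interpolation=cv2.INTER_CUBIC)[:,:,::-1])
E
```

```text
vial T 162.0 (array([544.079, 263.177]), 51)
vial S 270.0 (array([542.439, 262.794]), 122)
vial TS 162.0 (array([543.574, 263.242]), 173)
rack T 1754.0 (array([ 6.00744e+02, -9.33820e+01,  3.85000e-01]), 2841)
rack S 2362.0 (array([ 585.859, -105.169,    1.862]), 829)
rack TS 1754.0 (array([ 585.   , -103.355,    1.874]), 1337)
rack T 1754.0 (array([ 585.76 , -102.244,   -1.265]), 433)
rack S 2362.0 (array([ 585.002, -104.552,   -1.274]), 828)
rack TS 1754.0 (array([ 584.699, -103.842,   -1.275]), 1332)
hole px [608.1 -96.4  46.5] [612.6 -96.5  46.5]
purple cap [473.5 265.9  67. ]
blue [492.4 201.3  67. ]
red [543.3 263.   67. ]
jar [631.8 229.4  60. ]
```

View pics/crop.png

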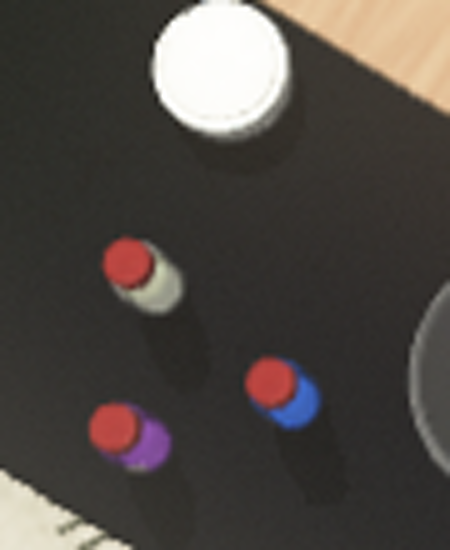

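The close crop shows the clear vial with a red cap at top (198,235), with the purple and blue ones clearly apart from it, so the choice stands. It is at (543.5, 263). The empty hole is at (608, -96.4), and the fit and the pixel measurement agree. Now I move.

Call:
{"api": "servo_tool", "payload": {
  "motion": [
    {"dx":-0.3,"dy":-0.08,"wz":-0.06,"fingers":-0.3},
    {"dx":-0.6,"dy":-0.16,"wz":-0.12,"fingers":-0.3},
    {"dx":-0.9,"dy":-0.24,"wz":-0.19,"fingers":-0.3},
    {"dx":-1,"dy":-0.27,"wz":-0.26,"fingers":-0.3},
    {"dx":-1,"dy":-0.27,"wz":-0.333,"fingers":-0.3},
    {"dx":-1,"dy":-0.27,"wz":-0.333,"fingers":-0.3}
  ],
  "newtons": 12
}}

```text
schema error: expected keys wx, wy, wz, dx, dy, dz, fingers
```

```bash
cat > to.py <<'E'
from h import *
import sys
from scipy.spatial.transform import Rotation as Ro
s=read_state();R=Ro.from_euler("xyz",s["eef_rot"])
g=np.array([float(a) for a in sys.argv[1:4]])
rg=Ro.from_euler("xyz",[np.pi,0,3.443])
print("tool shift/100:",(R.inv().apply(g-s["eef_pos"])/100).round(3),"turn/2",((R.inv()*rg).as_rotvec()/2).round(3))
print({k:np.round(s[k],3) for k in("clock","eef_pos","eef_rot","joints","wrist_force","finger_gap","finger_force")})
E
python3 to.py 543.5 263.2 26
```

```text
tool shift/100: [-4.138 -1.102  1.795] turn/2 [-0.     0.    -0.333]
{'clock': np.float64(1.1), 'eef_pos': array([196.221, 513.803, 205.446]), 'eef_rot': array([-3.142,  0.   ,  2.777]), 'joints': array([ 1.139,  0.3  ,  1.521, -0.   ,  1.321, -0.067]), 'wrist_force': array([-0.271,  0.561, -0.284]), 'finger_gap': np.float64(93.637), 'finger_force': np.float64(0.0)}
```

Call:
{"api": "servo_tool", "payload": {
  "motion": [
    {"wx":0,"wy":0,"wz":-0.06,"dx":-0.3,"dy":-0.08,"dz":0,"fingers":-0.3},
    {"wx":0,"wy":0,"wz":-0.12,"dx":-0.6,"dy":-0.16,"dz":0,"fingers":-0.3},
    {"wx":0,"wy":0,"wz":-0.19,"dx":-0.9,"dy":-0.24,"dz":0,"fingers":-0.3},
    {"wx":0,"wy":0,"wz":-0.26,"dx":-1,"dy":-0.27,"dz":0,"fingers":-0.3},
    {"wx":0,"wy":0,"wz":-0.333,"dx":-1,"dy":-0.27,"dz":0,"fingers":-0.3},
    {"wx":0,"wy":0,"wz":-0.333,"dx":-1,"dy":-0.27,"dz":0,"fingers":-0.3}
  ],
  "newtons": 12
}}

```text
clock: 1.7
eef_pos: [280.3, 452.7, 205.5]
eef_rot: [3.142, 0.0, -2.839]
wrist_force: [-0.6, -0.1, -0.4]
finger_gap: 61.3
finger_force: 0.0
```

Call:
{"api": "servo_tool", "payload": {
  "motion": [
    {"wx":0,"wy":0,"wz":0,"dx":-0.22,"dy":-0.29,"dz":0,"fingers":-0.3},
    {"wx":0,"wy":0,"wz":0,"dx":-0.44,"dy":-0.58,"dz":0,"fingers":-0.3},
    {"wx":0,"wy":0,"wz":0,"dx":-0.65,"dy":-0.86,"dz":0,"fingers":-0.3}
  ]
}}

```text
clock: 2.0
eef_pos: [368.3, 389.5, 205.5]
eef_rot: [3.142, 0.0, -2.844]
wrist_force: [0.1, -0.1, 0.8]
finger_gap: 60.8
finger_force: 0.0
```

Call:
{"api": "servo_tool", "payload": {
  "motion": [
    {"wx":0,"wy":0,"wz":0,"dx":-0.22,"dy":-0.29,"dz":0,"fingers":-0.3},
    {"wx":0,"wy":0,"wz":0,"dx":-0.44,"dy":-0.58,"dz":0,"fingers":-0.3},
    {"wx":0,"wy":0,"wz":0,"dx":-0.65,"dy":-0.86,"dz":0,"fingers":-0.3}
  ]
}}

```text
clock: 2.3
eef_pos: [456.1, 326.5, 205.5]
eef_rot: [3.142, 0.0, -2.845]
wrist_force: [-1.6, 0.7, 0.8]
finger_gap: 61.3
finger_force: 0.0
```

Call:
{"api": "servo_tool", "payload": {
  "motion": [
    {"wx":0,"wy":0,"wz":0,"dx":-0.22,"dy":-0.29,"dz":0.1,"fingers":-0.3},
    {"wx":0,"wy":0,"wz":0,"dx":-0.44,"dy":-0.58,"dz":0.2,"fingers":-0.3},
    {"wx":0,"wy":0,"wz":0,"dx":-0.65,"dy":-0.86,"dz":0.4,"fingers":-0.3},
    {"wx":0,"wy":0,"wz":0,"dx":-0.65,"dy":-0.86,"dz":0.8,"fingers":-0.3},
    {"wx":0,"wy":0,"wz":0,"dx":-0.65,"dy":-0.86,"dz":0.8,"fingers":-0.3}
  ]
}}

```text
clock: 2.8
eef_pos: [540.9, 263.2, 120.5]
eef_rot: [-3.141, -0.008, -2.845]
wrist_force: [-0.3, 0.5, -0.4]
finger_gap: 61.3
finger_force: 0.0
```

```bash
python3 to.py 543.5 263.2 26
```

```text
tool shift/100: [-0.033 -0.007  0.945] turn/2 [-0.    -0.004 -0.003]
{'clock': np.float64(2.8), 'eef_pos': array([540.914, 263.168, 120.528]), 'eef_rot': array([-3.141, -0.008, -2.845]), 'joints': array([ 0.392,  0.496,  1.453,  0.   ,  1.201, -1.475]), 'wrist_force': array([-0.325,  0.468, -0.425]), 'finger_gap': np.float64(61.251), 'finger_force': np.float64(0.0)}
```

Call:
{"api": "servo_tool", "payload": {
  "motion": [
    {"wx":0,"wy":0,"wz":0,"dx":0,"dy":0,"dz":0,"fingers":-0.3},
    {"wx":0,"wy":0,"wz":0,"dx":0,"dy":0,"dz":0,"fingers":-0.3},
    {"wx":0,"wy":0,"wz":0,"dx":0,"dy":0,"dz":0,"fingers":-0.3}
  ]
}}

```text
clock: 3.1
eef_pos: [543.1, 265.2, 127.5]
eef_rot: [3.141, 0.003, -2.84]
wrist_force: [-0.7, 0.3, -0.1]
finger_gap: 61.0
finger_force: 0.0
```

```bash
python3 to.py 543.5 263.2 26; python3 - <<'E'
from h import *
c=camera("side");cv2.imwrite("pics/s2.png",cv2.resize(c["image"][60:260,320:520,::-1],None,fx=3,fy=3))
E
```

```text
tool shift/100: [ 0.005 -0.02   1.015] turn/2 [ 0.     0.001 -0.   ]
{'clock': np.float64(3.1), 'eef_pos': array([543.066, 265.174, 127.476]), 'eef_rot': array([ 3.141e+00,  3.000e-03, -2.840e+00]), 'joints': array([ 0.394,  0.488,  1.447, -0.   ,  1.203, -1.478]), 'wrist_force': array([-0.705,  0.343, -0.094]), 'finger_gap': np.float64(61.01), 'finger_force': np.float64(0.0)}
```

View pics/s2.png

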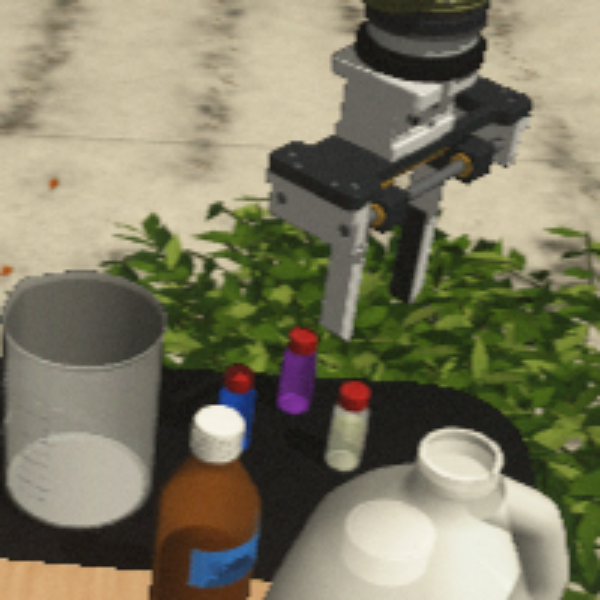

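The side view shows the open fingers directly above the clear vial (crop 350,425), with the blue and purple vials well outside them. I go down.

Call:
{"api": "servo_tool", "payload": {
  "motion": [
    {"wx":0,"wy":0,"wz":0,"dx":0,"dy":0,"dz":0.2,"fingers":-0.3},
    {"wx":0,"wy":0,"wz":0,"dx":0,"dy":0,"dz":0.4,"fingers":-0.3},
    {"wx":0,"wy":0,"wz":0,"dx":0,"dy":0,"dz":0.6,"fingers":-0.3},
    {"wx":0,"wy":0,"wz":0,"dx":0,"dy":0,"dz":0.8,"fingers":-0.3},
    {"wx":0,"wy":0,"wz":0,"dx":0,"dy":0,"dz":0.9,"fingers":-0.3},
    {"wx":0,"wy":0,"wz":0,"dx":0,"dy":0,"dz":0.98,"fingers":-0.3},
    {"wx":0,"wy":0,"wz":0,"dx":0,"dy":0,"dz":0.98,"fingers":-0.3},
    {"wx":0,"wy":0,"wz":0,"dx":0,"dy":0,"dz":0.98,"fingers":-0.3}
  ]
}}

```text
clock: 3.95
eef_pos: [543.2, 264.6, 28.3]
eef_rot: [3.141, 0.001, -2.84]
wrist_force: [0.8, 0.2, -0.6]
finger_gap: 60.9
finger_force: 0.0
```

```bash
python3 to.py 543.5 263.2 26; python3 - <<'E'
from fit import *
c=camera("side");save(c,"s3")
print([(round(s["conf"],2),np.round(s["location"])) for s in spot_in("vial",c)[:4]])
cv2.imwrite("pics/s3c.png",cv2.resize(c["image"][130:250,380:500,::-1],None,fx=5,fy=5))
E
```

```text
tool shift/100: [ 0.001 -0.014  0.023] turn/2 [ 0.     0.001 -0.   ]
{'clock': np.float64(3.95), 'eef_pos': array([543.171, 264.574,  28.328]), 'eef_rot': array([ 3.141e+00,  1.000e-03, -2.840e+00]), 'joints': array([ 0.393,  0.611,  1.512, -0.   ,  1.017, -1.479]), 'wrist_force': array([ 0.759,  0.161, -0.551]), 'finger_gap': np.float64(60.913), 'finger_force': np.float64(0.0)}
[(0.68, array([419., 192.])), (0.6, array([434., 204.]))]
```

View pics/s3c.png

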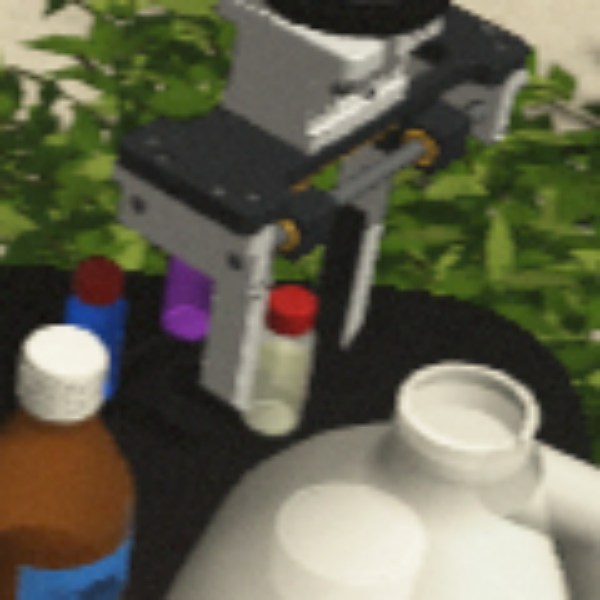

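```bash
python3 - <<'E'
from h import *
c=camera("side")
for p in [(543.2,264.6,28.3),(543.5,263.2,0),(543.5,263.2,67),(543.2+.297*30,264.6-.955*30,28.3),(543.2-.297*30,264.6+.955*30,28.3)]:
    q=proj(c,p);print(p,np.round([(q[0]-380)*5,(q[1]-130)*5]))
E
```

```text
(543.2, 264.6, 28.3) [277. 364.]
(543.5, 263.2, 0) [265. 416.]
(543.5, 263.2, 67) [288. 293.]
(552.11, 235.95000000000002, 28.3) [231. 394.]
(534.2900000000001, 293.25, 28.3) [321. 335.]
```

The vial stands between the pads, centred to within a couple of mm. I close.

Call:
{"api": "servo_tool", "payload": {
  "motion": [
    {"wx":0,"wy":0,"wz":0,"dx":0,"dy":-0.01,"dz":0,"fingers":0.2},
    {"wx":0,"wy":0,"wz":0,"dx":0,"dy":-0.01,"dz":0,"fingers":0.3},
    {"wx":0,"wy":0,"wz":0,"dx":0,"dy":-0.01,"dz":0,"fingers":0.4},
    {"wx":0,"wy":0,"wz":0,"dx":0,"dy":-0.01,"dz":0,"fingers":0.5},
    {"wx":0,"wy":0,"wz":0,"dx":0,"dy":-0.01,"dz":0,"fingers":0.6},
    {"wx":0,"wy":0,"wz":0,"dx":0,"dy":-0.01,"dz":0,"fingers":1},
    {"wx":0,"wy":0,"wz":0,"dx":0,"dy":-0.01,"dz":0,"fingers":1},
    {"wx":0,"wy":0,"wz":0,"dx":0,"dy":-0.01,"dz":0,"fingers":1},
    {"wx":0,"wy":0,"wz":0,"dx":0,"dy":-0.01,"dz":0,"fingers":1}
  ],
  "newtons": 15
}}

```text
clock: 5.0
eef_pos: [543.1, 263.4, 27.5]
eef_rot: [3.142, 0.0, -2.84]
wrist_force: [-0.5, -0.9, 0.8]
finger_gap: 25.2
finger_force: 15.0
```

Call:
{"api": "servo_tool", "payload": {
  "motion": [
    {"wx":0,"wy":0,"wz":0,"dx":0,"dy":0,"dz":-0.1,"fingers":1},
    {"wx":0,"wy":0,"wz":0,"dx":0,"dy":0,"dz":-0.3,"fingers":1},
    {"wx":0,"wy":0,"wz":0,"dx":0,"dy":0,"dz":-0.5,"fingers":1},
    {"wx":0,"wy":0,"wz":0,"dx":0,"dy":0,"dz":-0.75,"fingers":1},
    {"wx":0,"wy":0,"wz":0,"dx":0,"dy":0,"dz":-1,"fingers":1}
  ]
}}

```text
clock: 5.5
eef_pos: [543.0, 263.4, 129.1]
eef_rot: [-3.142, 0.0, -2.84]
wrist_force: [-0.1, -0.7, 0.4]
finger_gap: 25.2
finger_force: 15.0
```

Call:
{"api": "servo_tool", "payload": {
  "motion": [
    {"wx":0,"wy":0,"wz":0,"dx":0,"dy":0,"dz":-0.3,"fingers":1},
    {"wx":0,"wy":0,"wz":0,"dx":0,"dy":0,"dz":-0.6,"fingers":1},
    {"wx":0,"wy":0,"wz":0,"dx":0,"dy":0,"dz":-0.9,"fingers":1},
    {"wx":0,"wy":0,"wz":0,"dx":0,"dy":-0.1,"dz":-1,"fingers":1}
  ]
}}

```text
clock: 5.9
eef_pos: [546.5, 254.5, 231.3]
eef_rot: [3.141, 0.005, -2.839]
wrist_force: [0.8, 0.2, -0.2]
finger_gap: 24.7
finger_force: 15.0
```

Call:
{"api": "servo_tool", "payload": {
  "motion": [
    {"wx":0,"wy":0,"wz":0,"dx":0.02,"dy":-0.2,"dz":-0.3,"fingers":1},
    {"wx":0,"wy":0,"wz":0,"dx":0.05,"dy":-0.4,"dz":-0.5,"fingers":1},
    {"wx":0,"wy":0,"wz":0,"dx":0.08,"dy":-0.65,"dz":-0.5,"fingers":1},
    {"wx":0,"wy":0,"wz":0,"dx":0.11,"dy":-0.9,"dz":-0.5,"fingers":1}
  ]
}}

```text
clock: 6.3
eef_pos: [562.3, 163.1, 277.4]
eef_rot: [-3.141, 0.0, -2.84]
wrist_force: [0.6, -0.4, -0.8]
finger_gap: 25.3
finger_force: 15.0
```

Call:
{"api": "servo_tool", "payload": {
  "motion": [
    {"wx":0,"wy":0,"wz":0,"dx":0.03,"dy":-0.25,"dz":0,"fingers":1},
    {"wx":0,"wy":0,"wz":0,"dx":0.06,"dy":-0.5,"dz":0,"fingers":1},
    {"wx":0,"wy":0,"wz":0,"dx":0.09,"dy":-0.7,"dz":0,"fingers":1},
    {"wx":0,"wy":0,"wz":0,"dx":0.11,"dy":-0.9,"dz":0,"fingers":1}
  ]
}}

```text
clock: 6.7
eef_pos: [578.3, 73.7, 276.7]
eef_rot: [3.141, -0.001, -2.841]
wrist_force: [0.1, 0.3, 0.2]
finger_gap: 25.2
finger_force: 15.0
```

```bash
python3 to.py 608 -96.4 84; python3 - <<'E'
from h import *
c=camera("side");save(c,"s4")
E
```

```text
tool shift/100: [ 0.218 -1.713  1.927] turn/2 [ 0.    -0.001 -0.   ]
{'clock': np.float64(6.7), 'eef_pos': array([578.273,  73.736, 276.745]), 'eef_rot': array([ 3.141e+00, -1.000e-03, -2.841e+00]), 'joints': array([ 0.064,  0.334,  1.313, -0.   ,  1.496, -1.807]), 'wrist_force': array([0.06 , 0.292, 0.17 ]), 'finger_gap': np.float64(25.221), 'finger_force': np.float64(15.0)}
```

View pics/s4.png

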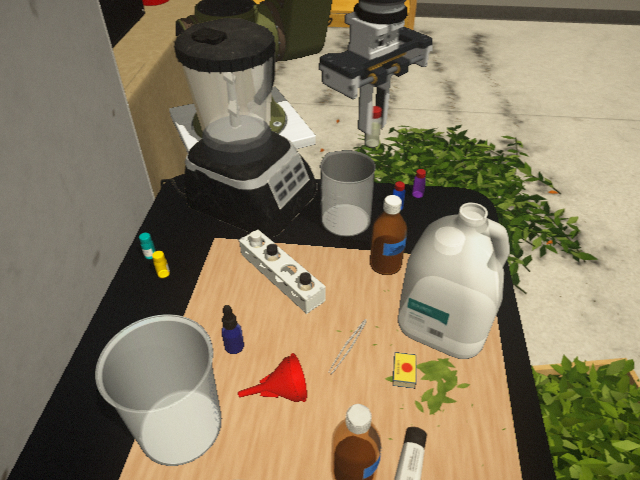

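The vial is held upright at (375,130), and the beaker, bottles and rack vials all stand where they were. The empty hole is at (289,270). I carry on.

Call:
{"api": "servo_tool", "payload": {
  "motion": [
    {"wx":0,"wy":0,"wz":0,"dx":0.03,"dy":-0.22,"dz":0,"fingers":1},
    {"wx":0,"wy":0,"wz":0,"dx":0.06,"dy":-0.44,"dz":0,"fingers":1},
    {"wx":0,"wy":0,"wz":0,"dx":0.09,"dy":-0.66,"dz":0,"fingers":1},
    {"wx":0,"wy":0,"wz":0,"dx":0.11,"dy":-0.88,"dz":0,"fingers":1}
  ]
}}

```text
clock: 7.15
eef_pos: [593.8, -13.0, 276.8]
eef_rot: [3.141, -0.001, -2.84]
wrist_force: [1.1, -0.1, -0.3]
finger_gap: 25.2
finger_force: 15.0
```

Call:
{"api": "servo_tool", "payload": {
  "motion": [
    {"wx":0,"wy":0,"wz":0,"dx":0.03,"dy":-0.22,"dz":0,"fingers":1},
    {"wx":0,"wy":0,"wz":0,"dx":0.06,"dy":-0.44,"dz":0,"fingers":1},
    {"wx":0,"wy":0,"wz":0,"dx":0.09,"dy":-0.64,"dz":0,"fingers":1},
    {"wx":0,"wy":0,"wz":0,"dx":0.11,"dy":-0.83,"dz":0,"fingers":1},
    {"wx":0,"wy":0,"wz":0,"dx":0.11,"dy":-0.83,"dz":0,"fingers":1},
    {"wx":0,"wy":0,"wz":0,"dx":0.11,"dy":-0.83,"dz":0,"fingers":1}
  ]
}}

```text
clock: 7.75
eef_pos: [608.0, -94.4, 277.0]
eef_rot: [3.141, -0.001, -2.841]
wrist_force: [-0.3, 0.4, 0.1]
finger_gap: 25.5
finger_force: 15.0
```

Call:
{"api": "servo_tool", "payload": {
  "motion": [
    {"wx":0,"wy":0,"wz":0,"dx":0,"dy":0,"dz":0.2,"fingers":1},
    {"wx":0,"wy":0,"wz":0,"dx":0,"dy":0,"dz":0.4,"fingers":1},
    {"wx":0,"wy":0,"wz":0,"dx":0,"dy":0,"dz":0.6,"fingers":1},
    {"wx":0,"wy":0,"wz":0,"dx":0,"dy":0,"dz":0.8,"fingers":1},
    {"wx":0,"wy":0,"wz":0,"dx":0,"dy":0,"dz":1,"fingers":1},
    {"wx":0,"wy":0,"wz":0,"dx":0,"dy":0,"dz":1,"fingers":1}
  ]
}}

```text
clock: 8.35
eef_pos: [607.1, -93.2, 174.9]
eef_rot: [3.139, -0.004, -2.839]
wrist_force: [0.8, 0.1, -0.6]
finger_gap: 25.1
finger_force: 15.0
```

```bash
python3 to.py 608 -96.4 84
```

```text
tool shift/100: [-0.003 -0.035  0.909] turn/2 [ 0.001 -0.002  0.   ]
{'clock': np.float64(8.35), 'eef_pos': array([607.057, -93.242, 174.905]), 'eef_rot': array([ 3.139, -0.004, -2.839]), 'joints': array([-0.212,  0.47 ,  1.359,  0.   ,  1.317, -2.085]), 'wrist_force': array([ 0.777,  0.109, -0.554]), 'finger_gap': np.float64(25.098), 'finger_force': np.float64(15.0)}
```

Call:
{"api": "servo_tool", "payload": {
  "motion": [
    {"wx":0,"wy":0,"wz":0,"dx":0,"dy":-0.02,"dz":0.15,"fingers":1},
    {"wx":0,"wy":0,"wz":0,"dx":0,"dy":-0.02,"dz":0.3,"fingers":1},
    {"wx":0,"wy":0,"wz":0,"dx":0,"dy":-0.02,"dz":0.45,"fingers":1},
    {"wx":0,"wy":0,"wz":0,"dx":0,"dy":-0.02,"dz":0.6,"fingers":1},
    {"wx":0,"wy":0,"wz":0,"dx":0,"dy":-0.02,"dz":0.7,"fingers":1},
    {"wx":0,"wy":0,"wz":0,"dx":0,"dy":-0.02,"dz":0.7,"fingers":1},
    {"wx":0,"wy":0,"wz":0,"dx":0,"dy":-0.02,"dz":0.7,"fingers":1}
  ]
}}

```text
clock: 9.05
eef_pos: [608.9, -96.4, 107.7]
eef_rot: [-3.141, 0.0, -2.84]
wrist_force: [-0.3, 0.3, -0.8]
finger_gap: 24.7
finger_force: 15.0
```

```bash
python3 to.py 608 -96.4 84; python3 - <<'E'
from fit import *
s=read_state();x,y,z=s["eef_pos"]
c=camera("side");save(c,"s5")
im=c["image"][:,:,::-1].copy()
a=cv2.resize(im[180:300,220:370],None,fx=5,fy=5,interpolation=cv2.INTER_CUBIC)
def pt(X,col):
    q=proj(c,X);cv2.circle(a,(int((q[0]-220+.5)*5),int((q[1]-180+.5)*5)),4,col,-1)
pt((608,-96.4,46.5),(255,0,255));pt((x,y,z-27.5),(255,255,0));pt((x,y,z+39.5),(255,255,0))
cv2.imwrite("pics/s5c.png",a)
for d in trace("vial",c)[:4]:
    l=d["location"];print(round(d["conf"],2),np.round(l),d["pixels"].sum())
E
```

```text
tool shift/100: [0.009 0.002 0.237] turn/2 [-0.  0. -0.]
{'clock': np.float64(9.05), 'eef_pos': array([608.936, -96.351, 107.684]), 'eef_rot': array([-3.141,  0.   , -2.84 ]), 'joints': array([-0.216,  0.536,  1.423, -0.   ,  1.182, -2.088]), 'wrist_force': array([-0.294,  0.253, -0.756]), 'finger_gap': np.float64(24.718), 'finger_force': np.float64(15.0)}
0.83 [288. 245.] 427
0.75 [421. 185.] 306
0.44 [397. 187.] 149
```

View pics/s5c.png

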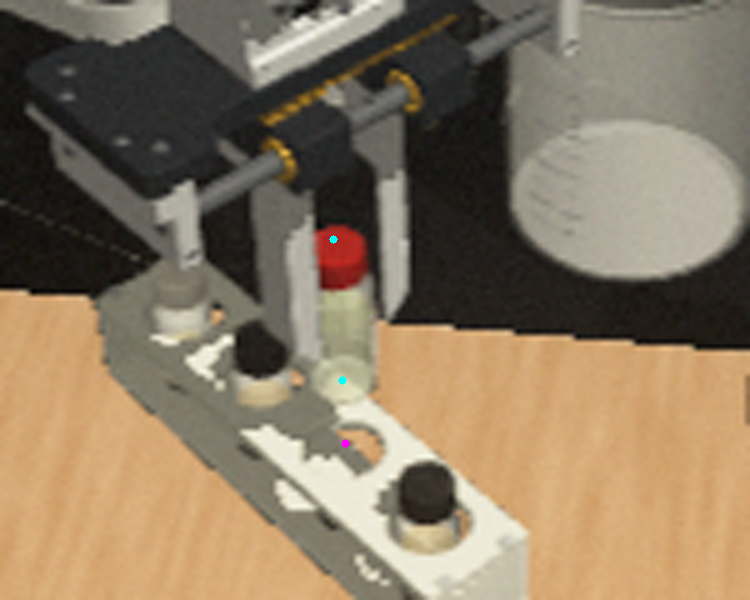

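The vial (341,378 in the crop) hangs upright above the empty hole (about 346,446), and the projected points agree. I make the last descent slowly.

Call:
{"api": "servo_tool", "payload": {
  "motion": [
    {"wx":0,"wy":0,"wz":0,"dx":0.005,"dy":0.004,"dz":0.06,"fingers":1},
    {"wx":0,"wy":0,"wz":0,"dx":0.005,"dy":0.004,"dz":0.12,"fingers":1},
    {"wx":0,"wy":0,"wz":0,"dx":0.005,"dy":0.004,"dz":0.17,"fingers":1},
    {"wx":0,"wy":0,"wz":0,"dx":0.005,"dy":0.004,"dz":0.21,"fingers":1},
    {"wx":0,"wy":0,"wz":0,"dx":0.005,"dy":0.004,"dz":0.23,"fingers":1},
    {"wx":0,"wy":0,"wz":0,"dx":0.005,"dy":0.004,"dz":0.23,"fingers":1},
    {"wx":0,"wy":0,"wz":0,"dx":0.005,"dy":0.004,"dz":0.23,"fingers":1},
    {"wx":0,"wy":0,"wz":0,"dx":0.005,"dy":0.004,"dz":0.23,"fingers":1},
    {"wx":0,"wy":0,"wz":0,"dx":0.005,"dy":0.004,"dz":0.23,"fingers":1},
    {"wx":0,"wy":0,"wz":0,"dx":0.005,"dy":0.004,"dz":0.23,"fingers":1}
  ]
}}

```text
clock: 10.15
eef_pos: [608.2, -96.1, 84.6]
eef_rot: [-3.141, 0.0, -2.84]
wrist_force: [0.2, -0.0, -0.2]
finger_gap: 24.7
finger_force: 15.0
```

```bash
python3 to.py 608.2 -96 84; python3 - <<'E'
from fit import *
s=read_state();x,y,z=s["eef_pos"]
c=camera("side")
d=[d for d in trace("vial",c) if abs(d["location"][0]-289)<14][0];m=d["pixels"]
ys,xs=np.nonzero(m);print("vial rows",ys.min(),ys.max(),"cols",xs.min(),xs.max())
P=sil(c,cyl(x,y,13,z-27.5,z+39.5))>.5;ys,xs=np.nonzero(P);print("model",ys.min(),ys.max(),xs.min(),xs.max())
cv2.imwrite("pics/s6c.png",cv2.resize(c["image"][180:300,220:370,::-1],None,fx=5,fy=5,interpolation=cv2.INTER_CUBIC))
E
```

```text
tool shift/100: [-0.     0.001  0.006] turn/2 [-0.  0. -0.]
{'clock': np.float64(10.15), 'eef_pos': array([608.178, -96.091,  84.572]), 'eef_rot': array([-3.141,  0.   , -2.84 ]), 'joints': array([-0.216,  0.561,  1.443, -0.   ,  1.137, -2.088]), 'wrist_force': array([ 0.156, -0.005, -0.177]), 'finger_gap': np.float64(24.731), 'finger_force': np.float64(15.0)}
vial rows 235 269 cols 283 295
model 232 269 280 295
```

View pics/s6c.png

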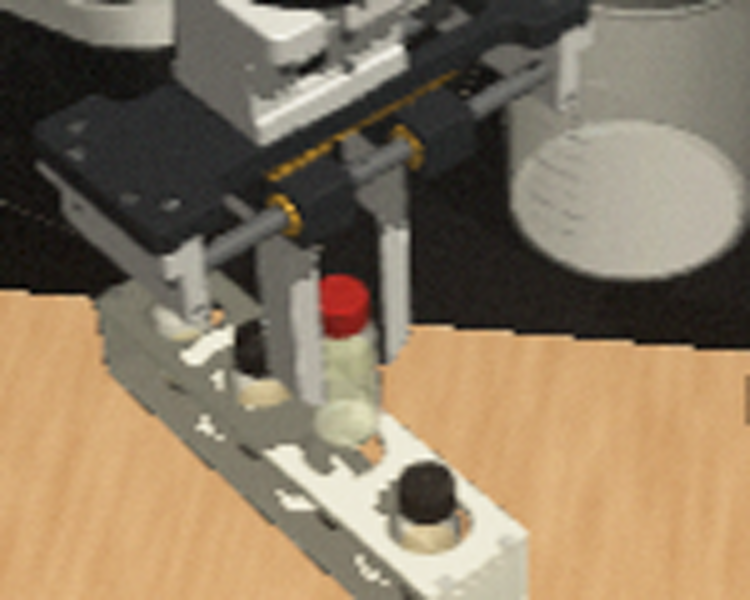

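The vial foot, at (345,424) in the crop, sits just above the empty hole. The vial is upright and clear of the rack, the neighbours stand undisturbed, and its silhouette matches a foot height of about 57 mm, some 10 mm over the plate. I hand in.

```bash
python3 -c "
from cell import *
print(sign_off())"
```

```text
the job is handed in; nothing more can be done
None
```

The clear vial is held upright and steady in the gripper, centred over the rack's empty hole (second from the far end) to within about 2 mm, its foot about 10 mm above the rack; nothing was seen to be disturbed, and the job is handed in.

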